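# Lift the cork lid off the jar with the lid fork

### The job

Take the beech-handled lid fork, lift the cork lid off the blue jar by hooking the fork under the lid's knob, and set the lid down gently, knob up, in the middle of the white coaster before drawing the fork out; then stand the fork upright again on the middle of the dark grey mat and let go. To keep things clean the robot itself must not touch the lid or the jar, only the fork may; leave the jar standing where it is and do not disturb the chestpiece, the stapler and the two otoscope tips.

Things in the scene. Friction and masses are not known exactly. Their poses are not given: they have to be found in the camera images.
- jar: Squat blue glass jar, open at the top, loose on the counter: 110 mm outer diameter, 75 mm high, wall 5 mm, 0.75 kg. Origin at the centre of its underside, z up.
- lid: Cork lid, loose on the jar, 0.12 kg. Origin: centre of its underside, z up. Upwards from it: plug 92 mm dia., 0-10 mm (hangs loosely in the jar mouth; origin then 65 mm above the counter); cork disc 116 mm dia., 10-24 mm; steel stem 16 mm dia., 24-52 mm; flat steel knob head 56 mm dia., 52-64 mm. Off the jar it stands on its plug.
- fork: Lid fork, loose, 0.28 kg, stands by itself on the mat. Level steel plate 8 mm thick, 52 wide, x -45 to 35 mm; then two prongs 12 wide, 28 mm gap, x 35 to 105 mm. Upright beech handle 26 x 26 mm at the origin, z 8 to 138 mm. Origin on handle axis at plate underside; x along prongs to tips, z up. Prongs start pointing away from the robot, within 35 degrees. Knob head rests on the prongs.
- fork_mid (a point): Point on the fork: middle of its footprint, 30 mm from the handle's axis towards the prong tips, at the underside.
- prongs (a point): Point on the fork: midway between the two prongs, half-way along them (70 mm from the handle's axis), level with their upper face; where the lid's stem best sits.
- coaster: White ceramic round coaster, fixed, 150 mm diameter, 8 mm thick, flat on the counter. Origin at the centre of its underside.
- mat: Dark grey rectangular mat, fixed, 200 x 130 mm, 4 mm thick, on which the fork stands. Origin at the centre of its underside, x along its length.
- chestpiece: Bystander: teal stethoscope chestpiece, 48 mm diameter, 26 mm high, with a short steel stem. Origin at the centre of its underside.
- stapler: Bystander: grey plastic stapler, 130 x 34 mm, 54 mm high. Origin at the centre of its underside.
- tip0: Bystander: stainless otoscope tip (cone) standing on its wide end, 30 mm diameter, 40 mm high. Origin at the centre of its underside.
- tip1: Bystander: second stainless otoscope tip, like tip0.
Not all that is in view belongs to the job. What is meant by the mat is not pink, and is the smaller of those in its own colour.

How it is judged:
By the outcome, as a careful person would: the job done as asked, in the order asked, and still so for the second after the job is handed in, with the robot touching nothing.
It also fails if it takes over 70 s, if anything falls off the work surface, if the arm or the gripper's body presses on something with over 40 N, if the wrist force passes 120 N, or if a joint passes its speed limit or range.

### The arm

A 7-joint arm with a two-finger parallel gripper is mounted at the origin on the work surface. World frame = base frame: x ahead of the robot, y to its left, z up, the work surface at z = 0. Lengths are in m, angles in rad, forces in N, time in s.
With the tool pointing down it reaches from about 0.425 to 0.925 m from the base axis. Payload 6.8 kg.
Tool frame: the origin (TCP) lies on the mounting face of the last link; the fingertips stand 173 mm ahead of it and the grasp point (between the pads) lies 155 mm ahead of it (grip_point_offset is the distance from the TCP to the grasp point, in m); x points along the fingers, z is the direction in which the jaws open and shut, and the axes are right-handed (so a half turn about x gives the same grasp; the last joint's range is limited). The gripper opens to 85 mm and grips with 20 to 120 N. Pads are 22 mm wide; open, the fingers measure 114 mm over their backs; the gripper's body (76 mm by 85 mm) begins 54 mm behind the grasp point. The pads swing forward as they close: fully open they stand 13 mm farther back than shut.
Start: joints at [-1.213, 0.477, 0.022, 1.555, -0.011, 1.109, -0.083], TCP at [0.303, 0.603, 0.405] pointing down, gripper open.
Joint ranges: [-2.96, 2.96], [-0.34, 2.1], [-1.41, 1.46], [0.24, 2.44], [-1.37, 4.51], [0.17, 1.92], [-2.96, 2.96]. Speed limits (rad/s): [2.39, 2.39, 3.14, 3.14, 3.14, 3.14, 3.14].

### API

Orientations are given as a rotation vector (axis times angle).
In Python, from bench import * gives the robot as it stands. The module is installed in compiled form; this text tells all that it offers.
- The arm moves only by the tool servo_tool, never from a script. Its argument "motion" is a list of rows, each a list of 5 numbers: the shift along the tool's x, y, z in m, then the turn about the tool's x in degrees, then the gripper command: -1 is fully open, 1 is shut, values between are in proportion. In form: [[dx, dy, dz, turn, fingers], ...]. A call has 1 to 8 rows; each row is the pose to reach, as a shift and turn from the pose measured when the call began, along the tool's axes at that moment; what a row does not reach only later rows make up. A row lasts 1/10 s, in which the tool goes at most 50 mm and 8.59 degrees, less where a joint would pass 70% of its speed; a pose out of reach is approached as far as the arm can. A call with a gripper value outside its range is refused whole. The fingers move at their own pace and stop on an object; "force" is the grip in N (left out, the last holds). Time passes only in rows, so rows that repeat a pose let the fingers close. It gives the time, the measured TCP pose, the force and the opening at its end, in the units of the state.
- get_obs(): the state, without advancing time (a new reading comes with each control period).
- grab_frame(name): name is "scene" or "side" or "wrist"; returns the picture (420x560x3 uint8, red, green, blue); there is no depth.
- camera_params(name): a dict with "mtx" (3x3 intrinsics, pixels), "world_to_cam" (4x4, takes a point from world to camera coordinates); the wrist camera has in their place "T_tool_cam" (4x4, takes a point from camera to tool coordinates, whose origin is the TCP and whose axes are the tool frame's). Camera axes: x right, y down, z forward; pixel columns grow to the right and rows downward; lengths in m; the calibration is good to about 2 mm. A picture is of the moment at which its call begins: read the wrist's pose just before it. camera_params takes no time and is no camera call.
- hand_in(): hands the job in, once; it reports no verdict.
The state is a dict: "clock": time; "joints": joint angles; "qvel": joint speeds; "tau": joint torques, N m; "tcp_pos": TCP position; "orientation": TCP orientation; "contact_force": force on the tool from outside, world axes, zero at the start; "moment": the same for the moment, N m; "grip_width": finger opening in m.
Only numpy, scipy, OpenCV 4.12 (cv2) and the standard library are available. Lean on these libraries where they do the work, as an engineer would, in place of code of your own. Each camera call takes 0.05 s, during which the arm holds its last target. There are 200 camera calls.

## Working session

There is one attempt and no reset: what is moved stays moved. The work goes in short steps, Python scripts to look and compute and a tool call to move; the robot and the scene stay as the last step left them, time stands still between calls to the robot, and variables do not carry over. Pictures are saved under pics/ and viewed, about 8 in all and at most 12, crops included, and the job is handed in when it is done.

Besides the shell and the picture viewer there is one more tool, called after ">>>" as name(argument=value, ...), one argument or row to a line, values as JSON. servo_tool: Moves the arm, as the interface text tells. Its arguments: {"type":"object","properties":{"motion":{"type":"array","items":{"type":"array","items":{"type":"number"}}},"force":{"type":"number"}},"required":["motion"]}

```bash
mkdir -p pics; cat > h.py <<'E'
from bench import *
import numpy as np, cv2
from scipy.spatial.transform import Rotation as R
def cam(name):
    p=camera_params(name); K=np.array(p["mtx"])
    if name=="wrist":
        o=get_obs(); T=np.eye(4); T[:3,:3]=R.from_rotvec(o["orientation"]).as_matrix(); T[:3,3]=o["tcp_pos"]
        C=T@np.array(p["T_tool_cam"])
    else: C=np.linalg.inv(np.array(p["world_to_cam"]))
    return K,C
def ray(K,C,uv,z):
    uv=np.atleast_2d(uv).astype(float)
    d=(C[:3,:3]@np.linalg.inv(K)@np.c_[uv,np.ones(len(uv))].T).T
    return C[:3,3]+d*((z-C[2,3])/d[:,2])[:,None]
def proj(K,C,P):
    W=np.linalg.inv(C); q=(W[:3,:3]@np.atleast_2d(P).T).T+W[:3,3]; q=(K@q.T).T
    return q[:,:2]/q[:,2:]
def save(n,img): cv2.imwrite("pics/"+n,img[:,:,::-1])
def tool(P):
    o=get_obs(); return R.from_rotvec(o["orientation"]).as_matrix().T@(np.array(P)-o["tcp_pos"])
E
python3 - <<'E'
from h import *
np.set_printoptions(precision=3,suppress=True)
for n in ["scene","side","wrist"]:
    K,C=cam(n); save(n+"0.png",grab_frame(n)); print(n,K[0,0],C.round(3).tolist())
o=get_obs(); print(o); print(R.from_rotvec(o["orientation"]).as_matrix())
E
```

```text
scene 427.5919562326617 [[-0.333, 0.638, -0.694, 1.155], [0.943, 0.231, -0.24, 0.193], [0.008, -0.735, -0.678, 0.675], [0.0, 0.0, 0.0, 1.0]]
side 499.5262111129927 [[0.959, -0.212, 0.189, 0.314], [-0.284, -0.752, 0.595, -0.693], [0.016, -0.624, -0.781, 0.952], [0.0, 0.0, 0.0, 1.0]]
wrist 342.6048599695504 [[0.449, 0.847, 0.285, 0.229], [0.893, -0.426, -0.144, 0.64], [-0.0, 0.32, -0.948, 0.373], [0.0, 0.0, 0.0, 1.0]]
{'clock': 0.15, 'joints': array([-1.213,  0.478,  0.022,  1.556, -0.012,  1.109, -0.083]), 'qvel': array([-0.   , -0.002,  0.001, -0.004, -0.   , -0.002,  0.001]), 'tau': array([  0.003, -59.693,   1.61 , -28.149,   0.013,   0.007,  -0.   ]), 'tcp_pos': array([0.303, 0.603, 0.404]), 'orientation': array([-0.86 ,  1.395,  0.859]), 'contact_force': array([-0.051, -0.24 , -0.589]), 'moment': array([0.015, 0.052, 0.035]), 'grip_width': 0.08491025944985856}
[[-0.001 -0.893  0.449]
 [-0.001  0.449  0.893]
 [-1.    -0.    -0.001]]
```

View pics/scene0.png

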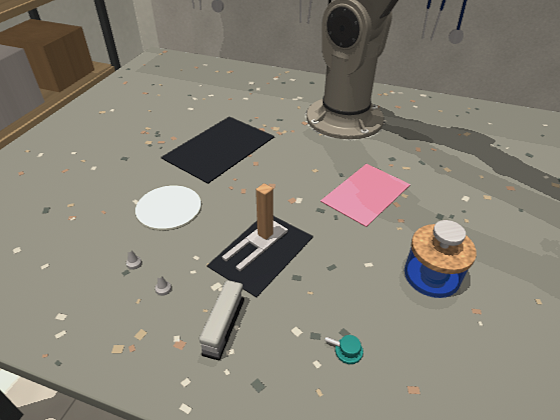

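View pics/side0.png

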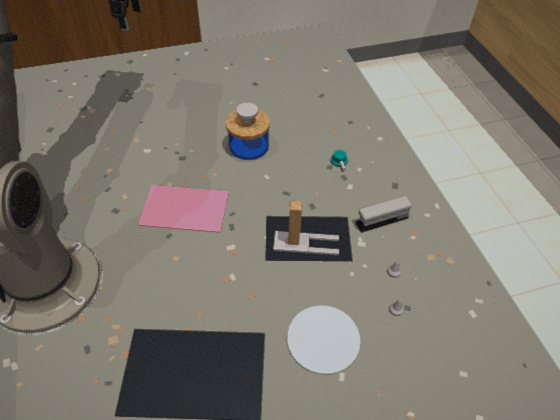

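Scene view: small dark mat at (261,255) with the fork on it (handle top at (265,188)), white coaster (168,207), and the jar with its lid (knob (449,232)). The stapler is at (222,320), the chestpiece at (349,347), and the tips at (133,258) and (163,284).
Things that could be mistaken for the mat: the large dark mat (218,148), the pink mat (367,193) and the small dark mat (261,255). I choose the small dark one, which has the fork on it. The only handled fork is at (265,210).

```bash
python3 - <<'E'
from h import *
np.set_printoptions(precision=4,suppress=True)
def blob(m,seed=None,win=None):
    m=m.astype(np.uint8)
    if win: 
        k=np.zeros_like(m); u0,v0,u1,v1=win; k[v0:v1,u0:u1]=1; m=m*k
    n,l,s,c=cv2.connectedComponentsWithStats(m); i=1+np.argmax(s[1:,4]); return (l==i).astype(np.uint8),s[i],c[i]
W={"scene":dict(coaster=(125,175,215,240),mat=(195,205,325,300),handle=(245,175,285,245),knob=(425,215,475,255),disc=(400,215,490,275),jar=(395,235,480,300)),
   "side":dict(coaster=(270,295,375,385),mat=(255,205,365,270),handle=(280,195,310,250),knob=(230,98,265,125),disc=(220,100,280,140),jar=(220,115,280,165))}
for n in W:
    K,C=cam(n); img=cv2.imread(f"pics/{n}0.png"); hsv=cv2.cvtColor(img,cv2.COLOR_BGR2HSV); h,s,v=[hsv[...,i].astype(int) for i in range(3)]
    w=W[n]
    m,_,_=blob((v>185)&(s<40),win=w["coaster"]); P=ray(K,C,np.argwhere(m)[:,::-1],.008); print(n,"coaster",P.mean(0),P.max(0)-P.min(0))
    m,_,_=blob(v<50,win=w["mat"]); cs=cv2.findContours(m,0,2)[0][0]; P=ray(K,C,cv2.convexHull(cs)[:,0],.004); r=cv2.minAreaRect(P[:,:2].astype(np.float32)); print("mat",r)
    m,st,_=blob((h>5)&(h<22)&(s>90)&(v>50),win=w["handle"]); cs=np.argwhere(m)[:,::-1]; print("handle bbox",st); 
    top=cs[cs[:,1]<st[1]+8]; print(" top z.142",ray(K,C,top,.142).mean(0))
    # plate/prongs: bright
    m,st,_=blob((v>140)&(s<60),win=w["mat"]); P=ray(K,C,np.argwhere(m)[:,::-1],.012); r=cv2.minAreaRect(P[:,:2].astype(np.float32)); print("fork",r, st)
    m,st,_=blob((s<60)&(v>90),win=w["knob"]); P=ray(K,C,np.argwhere(m)[:,::-1],.129); print("knob",st,P.mean(0),P.max(0)-P.min(0))
    m,st,_=blob((h>5)&(h<22)&(s>90)&(v>60),win=w["disc"]); P=ray(K,C,np.argwhere(m)[:,::-1],.089);print("disc",st,(P.max(0)+P.min(0))/2,P.max(0)-P.min(0))
    m,st,_=blob((h>105)&(h<130)&(s>120),win=w["jar"]); P=ray(K,C,np.argwhere(m)[:,::-1],0);print("jar",st,(P.max(0)+P.min(0))/2,P.max(0)-P.min(0))
a=cv2.imread("pics/scene0.png"); b=cv2.imread("pics/side0.png")
f=lambda i,u0,v0,u1,v1:cv2.resize(i[v0:v1,u0:u1],(400,400*(v1-v0)//(u1-u0)),interpolation=cv2.INTER_CUBIC)
cv2.imwrite("pics/c1.png",np.vstack([np.hstack([f(a,195,175,325,305)[:280],f(b,245,190,375,320)[:280]]),np.hstack([f(a,395,210,495,310)[:310],f(b,210,90,290,170)[:310]])]))
for nm,z,sc,si in [("chest",.013,(349,347),(340,158)),("stapler",.04,(222,318),(385,214)),("tip0",.02,(133,260),(395,269)),("tip1",.02,(163,286),(398,307))]:
    print(nm,ray(*cam("scene"),sc,z)[0],ray(*cam("side"),si,z)[0])
E
```

```text
scene coaster [ 0.5464 -0.2916  0.008 ] [0.1491 0.1612 0.    ]
mat ((0.5976554155349731, -0.03814297914505005), (0.12883229553699493, 0.19797572493553162), 73.412353515625)
handle bbox [256 184  19  55 839]
 top z.142 [ 0.5568 -0.0428  0.142 ]
fork ((0.5758058428764343, 0.010764166712760925), (0.27517908811569214, 0.155221626162529), 15.044875144958496) [ 242  205   83   95 3680]
knob [ 425  215   50   34 1191] [0.5328 0.3094 0.129 ] [0.105  0.0878 0.    ]
disc [ 412  224   64   50 1912] [0.5482 0.3047 0.089 ] [0.12   0.1135 0.    ]
jar [ 405  251   62   47 1417] [0.5403 0.3113 0.    ] [0.105  0.1183 0.    ]
side coaster [ 0.5434 -0.2967  0.008 ] [0.1467 0.1469 0.    ]
mat ((0.5948212742805481, -0.0429617315530777), (0.1262836456298828, 0.19564031064510345), 74.14254760742188)
handle bbox [288 201  14  44 490]
 top z.142 [ 0.5576 -0.0474  0.142 ]
fork ((0.6043839454650879, -0.04481394588947296), (0.1878439337015152, 0.2695319652557373), 74.30567169189453) [ 255  205  110   65 2500]
knob [230  98  35  21 572] [0.5425 0.3135 0.129 ] [0.0984 0.0918 0.    ]
disc [226 110  44  30 875] [0.5381 0.2949 0.089 ] [0.1156 0.1202 0.    ]
jar [229 133  39  27 723] [0.5457 0.3067 0.    ] [0.1155 0.1092 0.    ]
chest [0.759  0.1842 0.013 ] [0.7609 0.1792 0.013 ]
stapler [ 0.7952 -0.0333  0.04  ] [ 0.7835 -0.0513  0.04  ]
tip0 [ 0.7216 -0.265   0.02  ] [ 0.7501 -0.1889  0.02  ]
tip1 [ 0.7577 -0.1752  0.02  ] [ 0.7159 -0.2778  0.02  ]
```

View pics/c1.png

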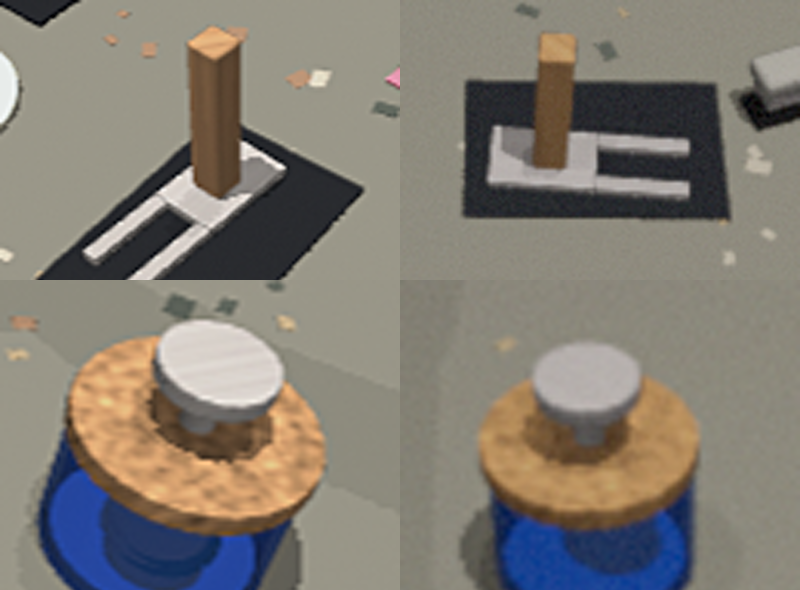

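The crop confirms the fork on the small dark mat, prongs pointing away from the robot, and the lid with its knob on the blue jar. I'm going over the jar for a close wrist view.

>>> servo_tool(
  motion=[
    [0, -0.043, -0.02, -2, -1],
    [0, -0.086, -0.04, -4, -1],
    [0, -0.129, -0.06, -6, -1],
    [0, -0.172, -0.08, -8, -1],
    [0, -0.215, -0.1, -10, -1],
    [0, -0.258, -0.12, -12, -1],
    [0, -0.301, -0.14, -14, -1],
    [0, -0.344, -0.157, -14, -1],
  ],
)

```text
clock: 0.95
tcp_pos: [0.5408, 0.3061, 0.4041]
orientation: [-1.046, 1.307, 1.045]
contact_force: [0.5, 0.8, 0.4]
grip_width: 0.0854
```

```bash
python3 - <<'E'
from h import *
np.set_printoptions(precision=4,suppress=True)
K,C=cam("wrist"); im=grab_frame("wrist"); save("w1.png",im); o=get_obs(); print(o["tcp_pos"],R.from_rotvec(o["orientation"]).as_matrix().tolist(),o["qvel"])
hsv=cv2.cvtColor(im,cv2.COLOR_RGB2HSV).astype(int); h,s,v=hsv[...,0],hsv[...,1],hsv[...,2]
print("expected knob px",proj(K,C,[.543,.308,.129]))
m=((h>5)&(h<22)&(s>90)&(v>60)).astype(np.uint8); n,l,st,c=cv2.connectedComponentsWithStats(m); i=1+np.argmax(st[1:,4]); print(st[i])
cs=max(cv2.findContours((l==i).astype(np.uint8),0,1)[0],key=len)[:,0]
P=ray(K,C,cs,.089); print("disc circle",cv2.minEnclosingCircle(P[:,:2].astype(np.float32)))
np.save("cam1.npy",C)
E
```

```text
[0.5465 0.298  0.4043] [[0.0032832518300350833, -0.973130899303364, 0.23022917512436658], [-0.006333481735519342, 0.23020556242225082, 0.9731214138220168], [-0.9999745533094961, -0.004653154938411286, -0.005407483942900249]] [-0.0309 -0.0146  0.0252  0.0222  0.0263  0.0014 -0.1575]
expected knob px [[287.817  213.1418]]
[ 217  125  133  129 9186]
disc circle ((0.5378766655921936, 0.3056918978691101), 0.05769868567585945)
```

View pics/w1.png

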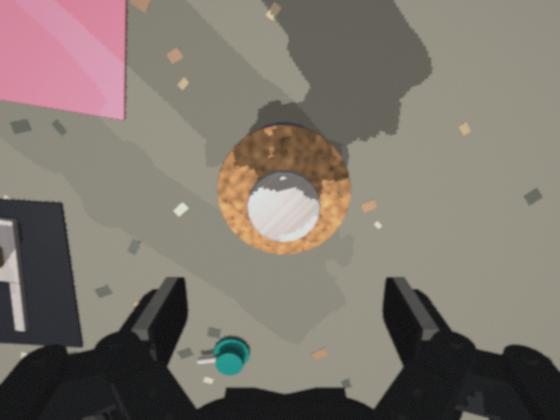

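The wrist view shows the lid disc centred near (284,189), the knob at (284,207), the chestpiece at (230,355) and the fork at the left edge. Next I go over the fork.

>>> servo_tool(
  motion=[
    [0, -0.012, -0.046, 0, -1],
    [0, -0.024, -0.092, 0, -1],
    [0, -0.036, -0.138, 0, -1],
    [0, -0.05, -0.184, 0, -1],
    [0, -0.065, -0.23, 0, -1],
    [0, -0.078, -0.275, 0, -1],
    [0, -0.087, -0.315, 0, -1],
    [0, -0.089, -0.331, 0, -1],
  ],
)

```text
clock: 1.8
tcp_pos: [0.5563, -0.0497, 0.4066]
orientation: [-1.039, 1.315, 1.025]
contact_force: [-0.2, 0.6, -0.1]
grip_width: 0.0854
```

>>> servo_tool(
  motion=[
    [0, 0, 0, 0, -1],
    [0, 0, 0, 0, -1],
  ],
)

```text
clock: 2.0
tcp_pos: [0.5562, -0.0495, 0.4064]
orientation: [-1.038, 1.316, 1.024]
contact_force: [0.7, -0.5, -0.5]
grip_width: 0.0851
```

```bash
python3 - <<'E'
from h import *
np.set_printoptions(precision=4,suppress=True)
K,C=cam("wrist"); im=grab_frame("wrist"); save("w2.png",im); o=get_obs(); M=R.from_rotvec(o["orientation"]).as_matrix(); print(o["tcp_pos"],"jaw",np.degrees(np.arctan2(M[1,2],M[0,2])),abs(o["qvel"]).max(),o["joints"])
hsv=cv2.cvtColor(im,cv2.COLOR_RGB2HSV).astype(int); h,s,v=hsv[...,0],hsv[...,1],hsv[...,2]
def blobs(m,a=60):
    n,l,st,c=cv2.connectedComponentsWithStats(m.astype(np.uint8)); return [(l==i,st[i]) for i in range(1,n) if st[i,4]>a]
for m,st in blobs((h>5)&(h<22)&(s>90)&(v>50),150):
    cs=np.argwhere(m)[:,::-1]; print("wood",st)
for m,st in blobs((s<45)&(v>140),150):
    cs=np.argwhere(m)[:,::-1]; P=ray(K,C,cs,.012)[:,:2].astype(np.float32); print("steel",st,P.mean(0),cv2.minAreaRect(P))
for m,st in blobs(v<50,3000): print("dark",st,cv2.minAreaRect(ray(K,C,np.argwhere(m)[:,::-1],.004)[:,:2].astype(np.float32)))
E
```

```text
[ 0.5564 -0.0483  0.4064] jaw 76.39094788478415 0.016016856776427182 [-0.2094  0.2842  0.2224  1.8497 -0.0639  1.0124  1.3714]
wood [ 273  163   38   67 1942]
steel [     0      0    560    407 139310] [ 0.596  -0.0713] ((0.6339154243469238, -0.08308050036430359), (0.7499521970748901, 0.49481427669525146), 76.18030548095703)
steel [ 276    0   42   95 2588] [ 0.4313 -0.0053] ((0.43908655643463135, -0.011089706793427467), (0.038614317774772644, 0.08303267508745193), 78.00054931640625)
steel [ 257  134   44  125 1715] [ 0.5693 -0.0694] ((0.5784880518913269, -0.074955515563488), (0.030019843950867653, 0.1475023478269577), 61.31720733642578)
steel [306 167  10  29 158] [ 0.5694 -0.0263] ((0.5697078704833984, -0.027494080364704132), (0.008763160556554794, 0.031478334218263626), 68.56546783447266)
steel [291 230  15  33 350] [ 0.6422 -0.0573] ((0.6423259973526001, -0.05735322833061218), (0.012539859861135483, 0.04168262332677841), 69.04474639892578)
dark [    0   278   560   142 32570] ((0.7937546968460083, -0.12151986360549927), (0.8089362978935242, 0.2317444235086441), 76.68314361572266)
```

View pics/w2.png

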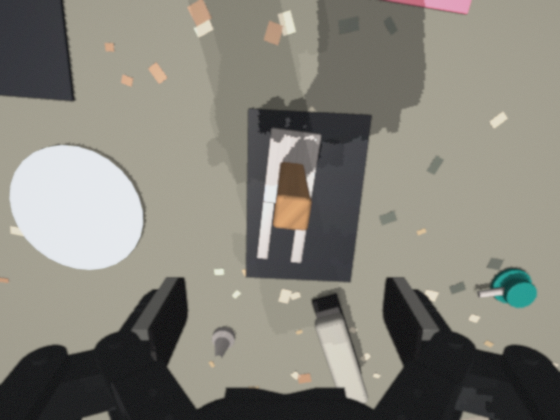

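Wrist view: handle top face centred at (293,213), prong tips at (264,258) and (297,262), plate rear corners at (272,129) and (321,135). The mat corners are at (249,108), (371,115), (352,281) and (247,277). The coaster is at (77,207).

```bash
python3 - <<'E'
from h import *
np.set_printoptions(precision=4,suppress=True)
K,C=cam("wrist"); im=cv2.imread("pics/w2.png"); hsv=cv2.cvtColor(im,cv2.COLOR_BGR2HSV).astype(int); h,s,v=[hsv[...,i] for i in range(3)]
t=ray(K,C,[(264,258),(297,262)],.012); r=ray(K,C,[(272,129),(321,135)],.012)
print("tips",t,"rear",r); d=t.mean(0)-r.mean(0); L=np.hypot(*d[:2]); yaw=np.degrees(np.arctan2(d[1],d[0])); e=r[1]-r[0]
print("L",L,"yaw",yaw,"width",np.linalg.norm(e),"rear yaw",np.degrees(np.arctan2(e[1],e[0]))-90,"origin",r.mean(0)+d*45/150)
m=((h>5)&(h<22)&(s>90)&(v>120)); m[:,:260]=0;m[:,330:]=0;m[:185]=0;m[240:]=0
P=ray(K,C,np.argwhere(m)[:,::-1],.142)[:,:2].astype(np.float32); print("top",P.mean(0),cv2.minAreaRect(P))
P=ray(K,C,[(249,108),(371,115),(352,281),(247,277)],.004); print("mat",P.mean(0),np.linalg.norm(np.diff(P,axis=0),axis=1)); d=P[2:].mean(0)-P[:2].mean(0); print("mat yaw",np.degrees(np.arctan2(d[1],d[0])))
m=((s<40)&(v>180)).astype(np.uint8); m[:,160:]=0; n,l,st,c=cv2.connectedComponentsWithStats(m); i=1+np.argmax(st[1:,4]); P=ray(K,C,np.argwhere(l==i)[:,::-1],.008); print("coaster",P.mean(0),np.ptp(P,0))
o=get_obs(); M=R.from_rotvec(o["orientation"]).as_matrix(); print(M.tolist(), "grasp pt",o["tcp_pos"]+.155*M[:,0])
E
```

```text
tips [[ 0.6485 -0.0979  0.012 ]
 [ 0.6626 -0.0613  0.012 ]] rear [[ 0.5069 -0.052   0.012 ]
 [ 0.5248 -0.0039  0.012 ]]
L 0.1489109042527124 yaw -20.26631577262243 width 0.05131001806194178 rear yaw -20.416331338813478 origin [ 0.5577 -0.0435  0.012 ]
top [ 0.5559 -0.0445] ((0.5561290383338928, -0.04446633160114288), (0.02516418695449829, 0.025308044627308846), 69.29967498779297)
mat [ 0.5949 -0.0368  0.004 ] [0.1274 0.1972 0.1292]
mat yaw -16.00050000153102
coaster [ 0.5401 -0.2911  0.008 ] [0.15   0.1615 0.    ]
[[0.0029001830734018408, -0.9719208348990724, 0.2352902029988303], [-0.007715442455295762, 0.23526244107531596, 0.9719012582392321], [-0.9999660298659448, -0.004634059599695706, -0.006816495123353028]] grasp pt [ 0.5568 -0.0495  0.2514]
```

Fork: origin (0.556,-0.044), yaw -20.4°. Its measured length is 149 mm, width 51 mm and handle 25 mm, all as stated. I turn +6.8° and go down to grasp it.

>>> servo_tool(
  motion=[
    [0, 0.002, 0.005, 6.8, -1],
    [0.03, 0.002, 0.006, 6.8, -1],
    [0.06, 0.002, 0.006, 6.8, -1],
    [0.09, 0.002, 0.006, 6.8, -1],
    [0.115, 0.002, 0.006, 6.8, -1],
    [0.133, 0.002, 0.006, 6.8, -1],
    [0.141, 0.002, 0.006, 6.8, -1],
    [0.141, 0.002, 0.006, 6.8, -1],
  ],
  force=80,
)

```text
clock: 2.85
tcp_pos: [0.5561, -0.0415, 0.2644]
orientation: [-0.95, 1.36, 0.94]
contact_force: [-0.3, -0.0, -0.2]
grip_width: 0.0853
```

>>> servo_tool(
  motion=[
    [0, 0, 0, 0, 0],
    [0, 0, 0, 0, 0.4],
    [0, 0, 0, 0, 1],
    [0, 0, 0, 0, 1],
    [0, 0, 0, 0, 1],
    [0, 0, 0, 0, 1],
    [0, 0, 0, 0, 1],
    [0, 0, 0, 0, 1],
  ],
  force=80,
)

```text
clock: 3.65
tcp_pos: [0.5563, -0.0418, 0.265]
orientation: [-0.95, 1.359, 0.939]
contact_force: [-2.1, -0.5, 6.1]
grip_width: 0.0249
```

>>> servo_tool(
  motion=[
    [-0.005, 0, 0, 0, 1],
    [-0.02, 0, 0, 0, 1],
    [-0.04, 0, 0, 0, 1],
    [-0.06, 0, 0, 0, 1],
    [-0.08, 0, 0, 0, 1],
    [-0.09, 0, 0, 0, 1],
    [-0.095, 0, 0, 0, 1],
    [-0.095, 0, 0, 0, 1],
  ],
)

```text
clock: 4.45
tcp_pos: [0.556, -0.0411, 0.36]
orientation: [-0.95, 1.359, 0.939]
contact_force: [-0.1, -0.3, -2.4]
grip_width: 0.0251
```

```bash
python3 - <<'E'
from h import *
o=get_obs(); M=R.from_rotvec(o["orientation"]).as_matrix(); print(o); print(M.round(4).tolist(),"jaw",np.degrees(np.arctan2(M[1,2],M[0,2])))
fs=[grab_frame(n) for n in ("scene","side")]
f=lambda i,u0,v0,u1,v1:cv2.resize(i[v0:v1,u0:u1],(390,450),interpolation=cv2.INTER_CUBIC)
save("g1.png",np.hstack([f(fs[0],190,110,320,260),f(fs[1],240,120,370,270)]))
save("g1s.png",fs[0]);save("g1d.png",fs[1])
E
```

```text
{'clock': 4.45, 'joints': array([-0.22844128,  0.336073  ,  0.23328732,  1.89909417, -0.08731661,
        0.91513701,  1.26193865]), 'qvel': array([ 0.00127702,  0.01744645, -0.00294409,  0.01430432, -0.00310234,
       -0.01113534,  0.00076092]), 'tau': array([-2.50807550e-02, -4.83015347e+01,  3.36096190e+00, -2.61546779e+01,
        7.10275210e-02,  1.01928273e-01, -1.97848678e-02]), 'tcp_pos': array([ 0.5560473 , -0.04105884,  0.36000358]), 'orientation': array([-0.95035639,  1.35901788,  0.93914174]), 'contact_force': array([-0.06443443, -0.34867046, -2.40130089]), 'moment': array([0.00636847, 0.05327652, 0.00100251]), 'grip_width': 0.025071418146288244}
[[0.0016, -0.9379, 0.3469], [-0.0071, 0.3469, 0.9379], [-1.0, -0.004, -0.0061]] jaw 69.70003299378014
```

View pics/g1.png

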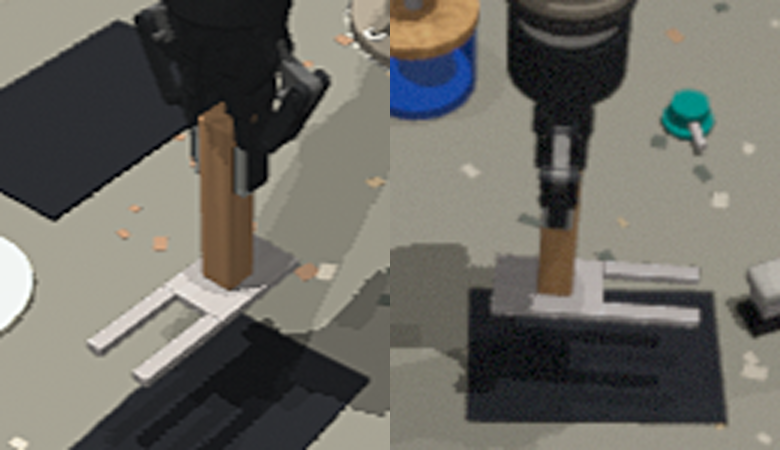

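The fork is held, level to the eye, about 95 mm up. I'm checking the tip heights by two views and the knob position from three.

```bash
python3 - <<'E'
from h import *
np.set_printoptions(precision=4,suppress=True)
c={n:cam(n) for n in ("scene","side")}
def tri(a,b):
    Ps=[c["scene"][0]@np.linalg.inv(c["scene"][1])[:3],c["side"][0]@np.linalg.inv(c["side"][1])[:3]]
    X=cv2.triangulatePoints(Ps[0],Ps[1],np.array(a,float).reshape(2,1),np.array(b,float).reshape(2,1))[:,0]; return X[:3]/X[3]
print("tips",tri((222.3,225.7),(342.7,225.3)),tri((237.3,236),(342.7,210.7)))
print("expect",[0.5564+.105*.938,-.043-.105*.347,.107])
print("knob tri",tri((449.7,230),(247.5,109)),ray(*c["scene"],(449.7,230),.129),ray(*c["side"],(247.5,109),.129))
K,_=cam("wrist"); print("wrist knob",ray(K,np.load("cam1.npy"),(284,207),.129))
im=cv2.imread("pics/w1.png"); h,s,v=cv2.split(cv2.cvtColor(im,cv2.COLOR_BGR2HSV).astype(int)) if False else [cv2.cvtColor(im,cv2.COLOR_BGR2HSV).astype(int)[...,i] for i in range(3)]
E
```

```text
tips [ 0.6485 -0.0982  0.103 ] [ 0.6635 -0.0602  0.1033]
expect [0.65489, -0.07943499999999999, 0.107]
knob tri [0.5407 0.305  0.1278] [[0.54   0.3059 0.129 ]] [[0.5408 0.3018 0.129 ]]
wrist knob [[0.5376 0.3063 0.129 ]]
```

Tip height is 103 mm against an expected 107 mm. That's within error, but I'll go 2 mm higher. The knob axis is at about (0.5395,0.305). I travel high to a point 160 mm short of it, then descend.

>>> servo_tool(
  motion=[
    [-0.02, 0.01, 0.011, 0, 1],
    [-0.045, 0.032, 0.035, 0, 1],
    [-0.065, 0.06, 0.065, 0, 1],
    [-0.065, 0.09, 0.097, 0, 1],
    [-0.065, 0.12, 0.13, 0, 1],
    [-0.065, 0.15, 0.162, 0, 1],
    [-0.065, 0.18, 0.195, 0, 1],
    [-0.065, 0.2, 0.217, 0, 1],
  ],
)

```text
clock: 5.35
tcp_pos: [0.4415, 0.2353, 0.4211]
orientation: [-0.952, 1.361, 0.944]
contact_force: [0.2, -0.4, -3.1]
grip_width: 0.0253
```

>>> servo_tool(
  motion=[
    [0, 0.03, 0.033, 0, 1],
    [0, 0.06, 0.065, 0, 1],
    [0, 0.08, 0.087, 0, 1],
    [0, 0.092, 0.1, 0, 1],
    [0, 0.097, 0.104, 0, 1],
    [0, 0.097, 0.104, 0, 1],
    [0, 0.097, 0.104, 0, 1],
  ],
)

```text
clock: 6.05
tcp_pos: [0.3869, 0.365, 0.4198]
orientation: [-0.951, 1.363, 0.942]
contact_force: [0.5, -0.4, -2.6]
grip_width: 0.0252
```

```bash
cat > d.py <<'E'
from h import *
import sys
np.set_printoptions(precision=4,suppress=True)
# args: target TCP
o=get_obs(); M=R.from_rotvec(o["orientation"]).as_matrix()
print("tcp",o["tcp_pos"],"yaw",np.degrees(np.arctan2(M[1,2],M[0,2]))-90,"F",o["contact_force"],"w",o["grip_width"],"tilt",M[:2,0],"clk",o["clock"],"q",o["joints"])
print("tool shift",tool([float(a) for a in sys.argv[1:4]]))
E
python3 d.py 0.389 0.3625 0.362
```

```text
tcp [0.3869 0.365  0.4198] yaw -20.201409225844444 F [ 0.5426 -0.3772 -2.6106] w 0.0251808308644475 tilt [-0.0023 -0.0086] clk 6.05 q [-0.8464  0.2304 -0.0334  1.8756  0.0132  1.0438  0.3326]
tool shift [ 0.0578 -0.0028 -0.0011]
```

>>> servo_tool(
  motion=[
    [0.015, -0.003, -0.001, 0, 1],
    [0.035, -0.003, -0.001, 0, 1],
    [0.05, -0.003, -0.001, 0, 1],
    [0.057, -0.003, -0.001, 0, 1],
    [0.058, -0.003, -0.001, 0, 1],
    [0.058, -0.003, -0.001, 0, 1],
  ],
)

```text
clock: 6.65
tcp_pos: [0.3897, 0.3622, 0.3622]
orientation: [-0.951, 1.362, 0.941]
contact_force: [0.2, 0.6, -2.0]
grip_width: 0.025
```

```bash
python3 d.py 0.4734 0.3313 0.362; python3 - <<'E'
from h import *
fs=[grab_frame(n) for n in ("scene","side","wrist")]
for n,f in zip("sdw",fs): save(f"i{n}.png",f)
f=lambda i,u0,v0,u1,v1:cv2.resize(i[v0:v1,u0:u1],(390,390),interpolation=cv2.INTER_CUBIC)
save("i1.png",np.hstack([f(fs[0],385,170,495,280),f(fs[1],170,70,280,180)]))
E
```

```text
tcp [0.3897 0.3622 0.3622] yaw -20.259628330875202 F [ 0.1522  0.6114 -1.9845] w 0.024966350296606928 tilt [-0.0018 -0.0083] clk 6.65 q [-0.8396  0.2937 -0.0332  1.9368  0.0171  0.9188  0.3353]
tool shift [ 0.0003 -0.0892 -0.    ]
```

View pics/i1.png

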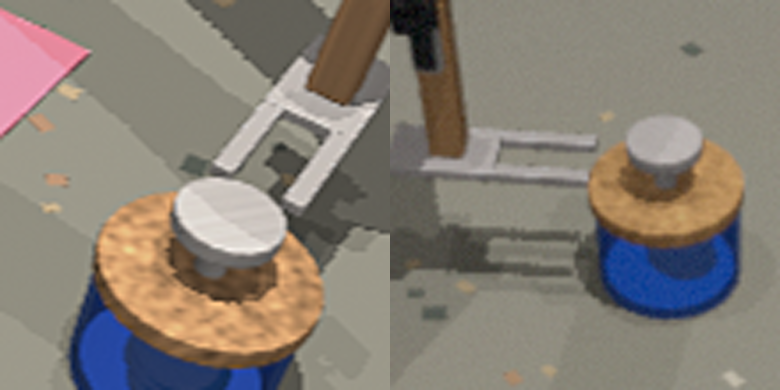

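View pics/iw.png

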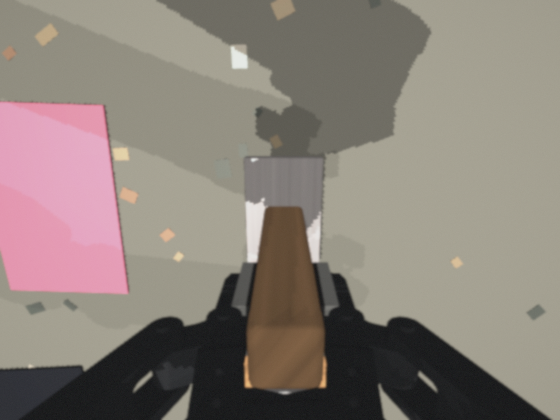

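Both tips sit just short of the disc edge: scene tips at (448.7,216.8) and (468.8,227.3), side upper tip at (227.8,109.6). The wrist view only shows the plate behind the handle, because the fingers hide the prongs.

```bash
python3 - <<'E'
from h import *
np.set_printoptions(precision=4,suppress=True)
c={n:cam(n) for n in ("scene","side")}
def tri(a,b):
    Ps=[c[n][0]@np.linalg.inv(c[n][1])[:3] for n in ("scene","side")]
    X=cv2.triangulatePoints(*Ps,np.array(a,float).reshape(2,1),np.array(b,float).reshape(2,1))[:,0]; return X[:3]/X[3]
print("tip+y",tri((468.8,227.3),(227.8,109.6)),"tip-y",tri((448.7,216.8),(225.9,119.3)))
a=ray(*c["scene"],[(448.7,216.8),(468.8,227.3)],.107); print("scene z.107",a,a.mean(0))
kb=lambda p,u0,v0:(u0+p[0]/3.545,v0+p[1]/3.545)
print("knob",tri(kb((229,218),385,170),kb((664-390,142),170,70)),ray(*c["scene"],kb((229,218),385,170),.129))
E
```

```text
tip+y [0.4963 0.3431 0.1058] tip-y [0.4824 0.3048 0.1078]
scene z.107 [[0.4784 0.3066 0.107 ]
 [0.4954 0.3441 0.107 ]] [0.4869 0.3254 0.107 ]
knob [0.5403 0.3059 0.1238] [[0.544 0.306 0.129]]
```

The tips' midpoint is (0.487,0.325,0.107), so the knob lies 56 mm straight ahead on the fork's axis. Sliding in 90 mm.

>>> servo_tool(
  motion=[
    [0, -0.012, 0, 0, 1],
    [0, -0.025, 0, 0, 1],
    [0, -0.038, 0, 0, 1],
    [0, -0.051, 0, 0, 1],
    [0, -0.064, 0, 0, 1],
    [0, -0.076, 0, 0, 1],
    [0, -0.085, 0, 0, 1],
    [0, -0.09, 0, 0, 1],
  ],
)

```text
clock: 7.6
tcp_pos: [0.475, 0.331, 0.3627]
orientation: [-0.95, 1.362, 0.941]
contact_force: [0.1, 0.4, -3.0]
grip_width: 0.0249
```

```bash
python3 d.py 0.4734 0.3313 0.362; python3 - <<'E'
from h import *
fs=[grab_frame(n) for n in ("scene","side")]
f=lambda i,u0,v0,u1,v1:cv2.resize(i[v0:v1,u0:u1],(390,390),interpolation=cv2.INTER_CUBIC)
save("j1.png",np.hstack([f(fs[0],385,170,495,280),f(fs[1],170,70,280,180)]))
E
```

```text
tcp [0.475  0.331  0.3627] yaw -20.280370196777852 F [ 0.1196  0.3528 -2.9985] w 0.024897502527312057 tilt [-0.0011 -0.0077] clk 7.6 q [-0.7224  0.3651  0.006   1.8319  0.0036  0.9504  0.498 ]
tool shift [ 0.0007  0.0017 -0.0002]
```

View pics/j1.png

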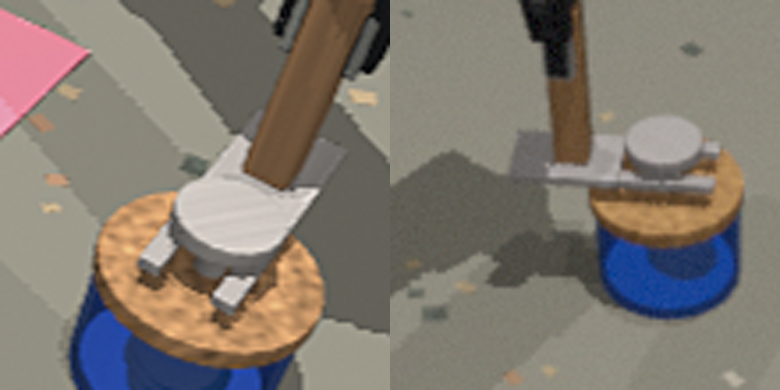

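The prongs lie either side of the stem, under the knob, with tips showing evenly past it. Lifting gently.

>>> servo_tool(
  motion=[
    [-0.004, 0, 0, 0, 1],
    [-0.008, 0, 0, 0, 1],
    [-0.011, 0, 0, 0, 1],
    [-0.014, 0, 0, 0, 1],
    [-0.018, 0, 0, 0, 1],
    [-0.024, 0, 0, 0, 1],
    [-0.03, 0, 0, 0, 1],
    [-0.036, 0, 0, 0, 1],
  ],
  force=110,
)

```text
clock: 8.5
tcp_pos: [0.4747, 0.3315, 0.3993]
orientation: [-0.95, 1.361, 0.941]
contact_force: [-0.7, -0.4, -4.5]
grip_width: 0.0245
```

>>> servo_tool(
  motion=[
    [-0.008, 0, 0, 0, 1],
    [-0.018, 0, 0, 0, 1],
    [-0.028, 0, 0, 0, 1],
    [-0.038, 0, 0, 0, 1],
    [-0.046, 0, 0, 0, 1],
    [-0.05, 0, 0, 0, 1],
    [-0.05, 0, 0, 0, 1],
    [-0.05, 0, 0, 0, 1],
  ],
)

```text
clock: 9.3
tcp_pos: [0.4746, 0.3318, 0.449]
orientation: [-0.95, 1.362, 0.941]
contact_force: [-0.8, 0.3, -4.3]
grip_width: 0.0249
```

```bash
python3 d.py 0.4774 -0.2667 0.4; python3 - <<'E'
from h import *
fs=[grab_frame(n) for n in ("scene","side")]
f=lambda i,u0,v0,u1,v1:cv2.resize(i[v0:v1,u0:u1],(390,390),interpolation=cv2.INTER_CUBIC)
save("k1.png",np.hstack([f(fs[0],385,130,515,260),f(fs[1],170,50,300,180)]))
E
```

```text
tcp [0.4746 0.3318 0.449 ] yaw -20.277254117081966 F [-0.7857  0.261  -4.2565] w 0.02493839791236885 tilt [-0.0014 -0.0078] clk 9.3 q [-0.7279  0.2818  0.0109  1.7378  0.0022  1.1283  0.4985]
tool shift [ 0.0537 -0.21   -0.56  ]
```

View pics/k1.png

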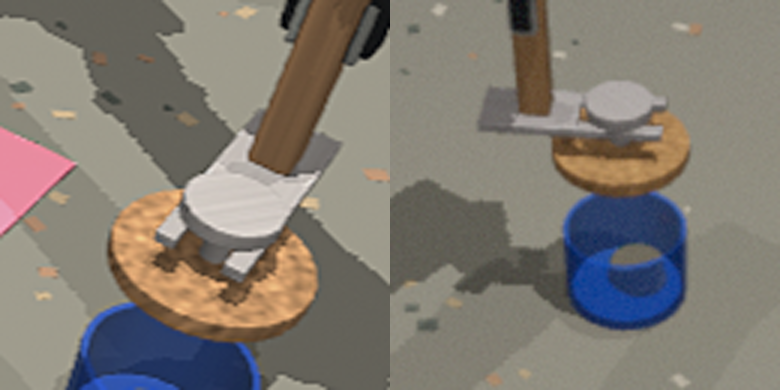

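The lid hangs level on the fork (knob at scene (464,199), side (246,84)) and the jar stays put. The wrist force rose by about 1.3 N, which is the lid's weight. Carrying it smoothly to the coaster.

>>> servo_tool(
  motion=[
    [0, -0.001, -0.004, 0, 1],
    [0, -0.004, -0.011, 0, 1],
    [0, -0.009, -0.023, 0, 1],
    [0, -0.015, -0.039, 0, 1],
    [0, -0.022, -0.058, 0, 1],
    [0, -0.029, -0.079, 0, 1],
    [0, -0.037, -0.099, 0, 1],
    [0, -0.045, -0.12, 0, 1],
  ],
)

```text
clock: 10.2
tcp_pos: [0.4751, 0.201, 0.4499]
orientation: [-0.949, 1.363, 0.94]
contact_force: [0.1, 0.4, -4.0]
grip_width: 0.025
```

>>> servo_tool(
  motion=[
    [0, -0.008, -0.02, 0, 1],
    [0, -0.015, -0.04, 0, 1],
    [0, -0.022, -0.06, 0, 1],
    [0, -0.03, -0.08, 0, 1],
    [0, -0.037, -0.1, 0, 1],
    [0, -0.045, -0.12, 0, 1],
    [0, -0.053, -0.14, 0, 1],
    [0, -0.06, -0.16, 0, 1],
  ],
)

```text
clock: 11.0
tcp_pos: [0.475, 0.0276, 0.4515]
orientation: [-0.948, 1.363, 0.938]
contact_force: [-0.3, 0.4, -4.1]
grip_width: 0.0249
```

>>> servo_tool(
  motion=[
    [0, -0.008, -0.02, 0, 1],
    [0, -0.015, -0.04, 0, 1],
    [0, -0.022, -0.06, 0, 1],
    [0, -0.03, -0.08, 0, 1],
    [0, -0.037, -0.1, 0, 1],
    [0, -0.045, -0.12, 0, 1],
    [0, -0.053, -0.14, 0, 1],
    [0, -0.06, -0.16, 0, 1],
  ],
)

```text
clock: 11.8
tcp_pos: [0.474, -0.1456, 0.4532]
orientation: [-0.947, 1.364, 0.937]
contact_force: [-0.1, -0.3, -3.4]
grip_width: 0.0248
```

```bash
python3 d.py 0.4774 -0.2667 0.4
```

```text
tcp [ 0.474  -0.1456  0.4532] yaw -20.551284127574476 F [-0.0678 -0.2695 -3.445 ] w 0.024767865375158942 tilt [-0.0013 -0.0083] clk 11.8 q [-0.1499  0.127   0.3542  1.9343 -0.0401  1.088   1.4325]
tool shift [ 0.0542 -0.0456 -0.1118]
```

>>> servo_tool(
  motion=[
    [0, -0.008, -0.02, 0, 1],
    [0, -0.016, -0.04, 0, 1],
    [0, -0.024, -0.06, 0, 1],
    [0, -0.032, -0.078, 0, 1],
    [0, -0.038, -0.093, 0, 1],
    [0, -0.042, -0.104, 0, 1],
    [0, -0.045, -0.11, 0, 1],
    [0, -0.045, -0.112, 0, 1],
  ],
)

```text
clock: 12.6
tcp_pos: [0.4763, -0.267, 0.4542]
orientation: [-0.946, 1.364, 0.936]
contact_force: [-0.5, 1.2, -3.7]
grip_width: 0.0247
```

>>> servo_tool(
  motion=[
    [0.01, 0, 0, 0, 1],
    [0.025, 0, 0, 0, 1],
    [0.04, 0, 0, 0, 1],
    [0.05, 0, 0, 0, 1],
    [0.055, 0, 0, 0, 1],
    [0.056, 0, 0, 0, 1],
    [0.056, 0, 0, 0, 1],
  ],
)

```text
clock: 13.3
tcp_pos: [0.4765, -0.2674, 0.3984]
orientation: [-0.946, 1.364, 0.936]
contact_force: [0.0, 0.0, -4.7]
grip_width: 0.0246
```

```bash
python3 d.py 0.4774 -0.2667 0.4; python3 - <<'E'
from h import *
np.set_printoptions(precision=4,suppress=True)
fs={n:grab_frame(n) for n in ("scene","side")}
for n,z in (("scene",0),("side",0)):
    K,C=cam(n); im=fs[n]; save(f"p{n}.png",im); hsv=cv2.cvtColor(im,cv2.COLOR_RGB2HSV).astype(int); h,s,v=[hsv[...,i] for i in range(3)]
    e=proj(K,C,[[.543,-.294,.159],[.543,-.294,.119]]); print(n,"exp knob,disc px",e)
    m=((h>5)&(h<22)&(s>90)&(v>60)).astype(np.uint8); u,w=e[1].astype(int); k=np.zeros_like(m); k[max(w-35,0):w+35,max(u-45,0):u+45]=1; m*=k
    num,l,st,c=cv2.connectedComponentsWithStats(m); i=1+np.argmax(st[1:,4]); print("disc",st[i])
    # original coaster outline by circle fit
    im0=cv2.imread(f"pics/{n}0.png"); H=cv2.cvtColor(im0,cv2.COLOR_BGR2HSV).astype(int)
    w4=(125,175,215,240) if n=="scene" else (270,295,375,385)
    m=((H[...,2]>185)&(H[...,1]<40)).astype(np.uint8); k=np.zeros_like(m); k[w4[1]:w4[3],w4[0]:w4[2]]=1; m=cv2.morphologyEx(m*k,cv2.MORPH_OPEN,np.ones((5,5)))
    cs=max(cv2.findContours(m,0,1)[0],key=len); el=cv2.fitEllipse(cs); print("coaster el",el, "z.008",ray(K,C,el[0],.008), "z.004",ray(K,C,el[0],.004))
f=lambda i,u0,v0,u1,v1:cv2.resize(i[v0:v1,u0:u1],(390,390),interpolation=cv2.INTER_CUBIC)
save("p1.png",np.hstack([f(fs["scene"],110,120,240,250),f(fs["side"],245,255,375,385)]))
E
```

```text
tcp [ 0.4765 -0.2674  0.3984] yaw -20.604787306646728 F [ 0.0459  0.0444 -4.7166] w 0.024644308632025453 tilt [-0.0008 -0.0085] clk 13.3 q [ 0.0427  0.2834  0.4287  1.8962 -0.1301  0.9874  1.739 ]
tool shift [-0.0016 -0.0006  0.001 ]
scene exp knob,disc px [[154.9462 151.198 ]
 [158.4676 166.6241]]
disc [ 132  156   56   33 1154]
coaster el ((167.48133850097656, 206.50930786132812), (41.1384162902832, 65.8407211303711), 78.69869995117188) z.008 [[ 0.5473 -0.2908  0.008 ]] z.004 [[ 0.5437 -0.2937  0.004 ]]
side exp knob,disc px [[329.918  300.5907]
 [327.8325 311.2645]]
disc [ 298  297   61   47 1301]
coaster el ((323.3478698730469, 338.9608154296875), (65.37027740478516, 72.02274322509766), 111.59541320800781) z.008 [[ 0.5431 -0.2975  0.008 ]] z.004 [[ 0.5441 -0.2958  0.004 ]]
```

View pics/p1.png

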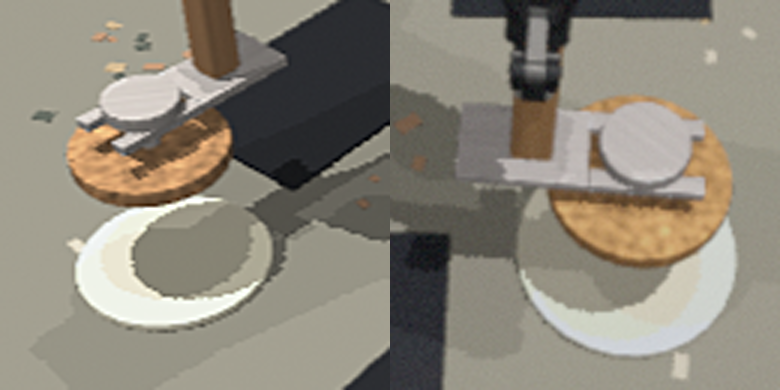

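Lid hanging level over the coaster: knob at scene (157,154), side (330,302). Triangulating it against the coaster centre, about (0.5445,-0.294).

```bash
python3 - <<'E'
from h import *
np.set_printoptions(precision=4,suppress=True)
c={n:cam(n) for n in ("scene","side")}
a,b=(157,153.7),(330.3,302.3)
Ps=[c[n][0]@np.linalg.inv(c[n][1])[:3] for n in ("scene","side")]
X=cv2.triangulatePoints(*Ps,np.array(a,float).reshape(2,1),np.array(b,float).reshape(2,1))[:,0]; X=X[:3]/X[3]
print("knob tri",X,ray(*c["scene"],a,.1575),ray(*c["side"],b,.1575))
a,b=(167.5,206.5),(323.3,339)
Y=cv2.triangulatePoints(*Ps,np.array(a,float).reshape(2,1),np.array(b,float).reshape(2,1))[:,0]; Y=Y[:3]/Y[3]; print("coaster tri",Y)
# disc shape: extreme columns/rows vs predicted rim of disc at lid origin guess
for n in c:
    K,C=c[n]; im=cv2.imread(f"pics/p{n}.png"); H=cv2.cvtColor(im,cv2.COLOR_BGR2HSV).astype(int); m=((H[...,0]>5)&(H[...,0]<22)&(H[...,1]>90)&(H[...,2]>60)).astype(np.uint8)
    w=(125,150,200,195) if n=="scene" else (294,285,365,350); k=np.zeros_like(m); k[w[1]:w[3],w[0]:w[2]]=1
    num,l,st,_=cv2.connectedComponentsWithStats(m*k); ctr=np.argwhere(l==1+np.argmax(st[1:,4]))[:,::-1]
    hull=cv2.convexHull(ctr.astype(np.int32)); el=cv2.fitEllipse(hull); print(n,"disc el",el,ray(K,C,el[0],.0934+.017))
E
python3 d.py 0.4775 -0.2665 0.39
```

```text
knob tri [ 0.5434 -0.2927  0.1521] [[ 0.5476 -0.2866  0.1575]] [[ 0.5429 -0.2967  0.1575]]
coaster tri [ 0.5437 -0.2949  0.0031]
scene disc el ((159.63995361328125, 169.90150451660156), (36.6348991394043, 55.887367248535156), 82.24476623535156) [[ 0.5429 -0.293   0.1104]]
side disc el ((327.8719177246094, 315.54254150390625), (55.90807342529297, 60.8166618347168), 98.42227935791016) [[ 0.5424 -0.2983  0.1104]]
tcp [ 0.4765 -0.2675  0.3988] yaw -20.608058290290913 F [-0.3717  0.1212 -3.6981] w 0.025180294991115862 tilt [-0.0002 -0.0087] clk 13.4 q [ 0.0427  0.2829  0.4289  1.8958 -0.13    0.9875  1.7391]
tool shift [ 0.0088 -0.0005  0.0014]
```

The lid is within about 2 mm of the coaster centre. Lowering.

>>> servo_tool(
  motion=[
    [0.01, 0, -0.001, 0, 1],
    [0.025, 0, -0.001, 0, 1],
    [0.04, 0, -0.001, 0, 1],
    [0.052, 0, -0.001, 0, 1],
    [0.062, 0, -0.001, 0, 1],
    [0.069, 0, -0.001, 0, 1],
    [0.073, 0, -0.001, 0, 1],
    [0.075, 0, -0.001, 0, 1],
  ],
)

```text
clock: 14.2
tcp_pos: [0.4762, -0.2692, 0.3236]
orientation: [-0.947, 1.363, 0.935]
contact_force: [-0.7, -0.4, -3.8]
grip_width: 0.0249
```

>>> servo_tool(
  motion=[
    [0.002, 0, 0, 0, 1],
    [0.004, 0, 0, 0, 1],
    [0.006, 0, 0, 0, 1],
    [0.008, 0, 0, 0, 1],
    [0.01, 0, 0, 0, 1],
    [0.012, 0, 0, 0, 1],
    [0.014, 0, 0, 0, 1],
    [0.016, 0, 0, 0, 1],
  ],
)

```text
clock: 15.0
tcp_pos: [0.4764, -0.2694, 0.3076]
orientation: [-0.947, 1.363, 0.935]
contact_force: [0.5, 0.8, -2.5]
grip_width: 0.0248
```

>>> servo_tool(
  motion=[
    [0.001, 0, 0, 0, 1],
    [0.002, 0, 0, 0, 1],
    [0.003, 0, 0, 0, 1],
    [0.004, 0, 0, 0, 1],
    [0.004, 0, 0, 0, 1],
  ],
)

```text
clock: 15.5
tcp_pos: [0.4763, -0.2694, 0.3035]
orientation: [-0.947, 1.363, 0.935]
contact_force: [-0.1, 0.3, -2.3]
grip_width: 0.025
```

```bash
python3 d.py 0.4775 -0.2665 0.3; python3 - <<'E'
from h import *
np.set_printoptions(precision=4,suppress=True)
for n in ("scene","side"):
    K,C=cam(n); im=grab_frame(n); save(f"q{n}.png",im); H=cv2.cvtColor(im,cv2.COLOR_RGB2HSV).astype(int); m=((H[...,0]>5)&(H[...,0]<22)&(H[...,1]>90)&(H[...,2]>60)).astype(np.uint8)
    e=proj(K,C,[[.544,-.294,.032]])[0].astype(int); k=np.zeros_like(m); k[e[1]-25:e[1]+35,e[0]-38:e[0]+38]=1
    num,l,st,_=cv2.connectedComponentsWithStats(m*k); ctr=np.argwhere(l==1+np.argmax(st[1:,4]))[:,::-1]
    el=cv2.fitEllipse(cv2.convexHull(ctr.astype(np.int32))); print(n,e,"disc el",el,ray(K,C,el[0],.025))
E
```

```text
tcp [ 0.4763 -0.2694  0.3035] yaw -20.61359256162379 F [-0.0788  0.3086 -2.2926] w 0.02496169931196807 tilt [ 0.0001 -0.0089] clk 15.5 q [ 0.0891  0.4098  0.3895  1.9782 -0.2038  0.7877  1.8044]
tool shift [ 0.0035 -0.0001  0.0032]
scene [165 197] disc el ((165.42640686035156, 199.34344482421875), (36.21459197998047, 51.66438293457031), 80.09623718261719) [[ 0.5429 -0.2955  0.025 ]]
side [324 332] disc el ((323.5719299316406, 336.3864440917969), (53.90157699584961, 56.9769172668457), 116.04286193847656) [[ 0.5413 -0.2995  0.025 ]]
```

The wrist force is back to its no-lid value, so the lid rests on the coaster with the prongs free in the gap. Drawing the fork straight back.

>>> servo_tool(
  motion=[
    [0, 0.005, 0, 0, 1],
    [0, 0.015, 0, 0, 1],
    [0, 0.028, 0, 0, 1],
    [0, 0.042, 0, 0, 1],
    [0, 0.056, 0, 0, 1],
    [0, 0.07, 0, 0, 1],
    [0, 0.082, 0, 0, 1],
    [0, 0.09, 0, 0, 1],
  ],
)

```text
clock: 16.4
tcp_pos: [0.3905, -0.2372, 0.3033]
orientation: [-0.946, 1.363, 0.935]
contact_force: [0.6, 0.4, -2.6]
grip_width: 0.0248
```

```bash
python3 d.py 0.567 -0.0288 0.3845; python3 - <<'E'
from h import *
np.set_printoptions(precision=4,suppress=True)
for n in ("scene","side"):
    K,C=cam(n); im=grab_frame(n); save(f"r{n}.png",im); H=cv2.cvtColor(im,cv2.COLOR_RGB2HSV).astype(int); m=((H[...,0]>5)&(H[...,0]<22)&(H[...,1]>90)&(H[...,2]>60)).astype(np.uint8)
    e=proj(K,C,[[.544,-.294,.032]])[0].astype(int); k=np.zeros_like(m); k[e[1]-25:e[1]+35,e[0]-38:e[0]+38]=1
    num,l,st,_=cv2.connectedComponentsWithStats(m*k); ctr=np.argwhere(l==1+np.argmax(st[1:,4]))[:,::-1]
    el=cv2.fitEllipse(cv2.convexHull(ctr.astype(np.int32))); print(n,e,"disc el",el,ray(K,C,el[0],.025))
E
```

```text
tcp [ 0.3905 -0.2372  0.3033] yaw -20.633114344601523 F [ 0.5883  0.364  -2.6114] w 0.024756124975362462 tilt [-0.0002 -0.0083] clk 16.4 q [ 0.0549  0.271   0.4102  2.1797 -0.152   0.7146  1.7772]
tool shift [-0.083  -0.0919  0.2566]
scene [165 197] disc el ((165.47035217285156, 199.28448486328125), (36.27985763549805, 51.752506256103516), 79.56558990478516) [[ 0.5427 -0.2955  0.025 ]]
side [324 332] disc el ((323.4053649902344, 336.37115478515625), (53.70479202270508, 57.41654968261719), 113.15005493164062) [[ 0.541  -0.2994  0.025 ]]
```

The lid didn't move as the fork withdrew. Its disc centre is within about 2-4 mm of the coaster centre in both views. Now back to the mat, with TCP target (0.5675,-0.026).

>>> servo_tool(
  motion=[
    [-0.02, 0, 0, 0, 1],
    [-0.045, 0, 0.015, 0, 1],
    [-0.06, -0.012, 0.045, 0, 1],
    [-0.06, -0.028, 0.085, 0, 1],
    [-0.06, -0.044, 0.125, 0, 1],
    [-0.06, -0.06, 0.165, 0, 1],
    [-0.06, -0.074, 0.205, 0, 1],
    [-0.06, -0.083, 0.235, 0, 1],
  ],
)

```text
clock: 17.3
tcp_pos: [0.5535, -0.0433, 0.3617]
orientation: [-0.948, 1.361, 0.937]
contact_force: [0.8, 0.4, -2.6]
grip_width: 0.025
```

```bash
python3 d.py 0.5675 -0.0262 0.2655
```

```text
tcp [ 0.5535 -0.0433  0.3617] yaw -20.491367692407252 F [ 0.825   0.4439 -2.6285] w 0.025012635334404214 tilt [ 0.0013 -0.0076] clk 17.3 q [-0.2854  0.3344  0.3085  1.9068 -0.1163  0.917   1.291 ]
tool shift [ 0.0961 -0.0067  0.0216]
```

>>> servo_tool(
  motion=[
    [0.01, -0.005, 0.015, 0, 1],
    [0.025, -0.007, 0.021, 0, 1],
    [0.045, -0.007, 0.022, 0, 1],
    [0.06, -0.007, 0.022, 0, 1],
    [0.072, -0.007, 0.022, 0, 1],
    [0.08, -0.007, 0.022, 0, 1],
    [0.084, -0.007, 0.022, 0, 1],
    [0.086, -0.007, 0.022, 0, 1],
  ],
)

```text
clock: 18.1
tcp_pos: [0.5678, -0.0263, 0.2754]
orientation: [-0.948, 1.361, 0.936]
contact_force: [1.0, 0.6, -2.8]
grip_width: 0.0245
```

```bash
python3 d.py 0.5675 -0.0262 0.2655; python3 - <<'E'
from h import *
np.set_printoptions(precision=4,suppress=True)
K,C=cam("wrist"); im=grab_frame("wrist"); save("t.png",im)
fs={n:grab_frame(n) for n in ("scene","side")}
for n in fs: save("t"+n+".png",fs[n])
f=lambda i,u0,v0,u1,v1:cv2.resize(i[v0:v1,u0:u1],(390,390),interpolation=cv2.INTER_CUBIC)
save("t1.png",np.hstack([f(fs["scene"],195,175,325,305),f(fs["side"],245,160,375,290)]))
E
```

```text
tcp [ 0.5678 -0.0263  0.2754] yaw -20.532259791271528 F [ 0.9796  0.6402 -2.7507] w 0.024511167599977127 tilt [ 0.0012 -0.0078] clk 18.1 q [-0.2762  0.4711  0.2708  1.94   -0.1673  0.7514  1.3013]
tool shift [0.0099 0.0003 0.    ]
```

>>> servo_tool(
  motion=[
    [0.002, 0, 0, 0, 1],
    [0.004, 0, 0, 0, 1],
    [0.006, 0, 0, 0, 1],
    [0.007, 0, 0, 0, 1],
    [0.008, 0, 0, 0, 1],
    [0.009, 0, 0, 0, 1],
    [0.0095, 0, 0, 0, 1],
    [0.0095, 0, 0, 0, 1],
  ],
)

```text
clock: 19.05
tcp_pos: [0.5681, -0.026, 0.2665]
orientation: [-0.948, 1.36, 0.936]
contact_force: [0.6, -0.0, -2.3]
grip_width: 0.0243
```

>>> servo_tool(
  motion=[
    [0.001, 0, 0, 0, 1],
    [0.0015, 0, 0, 0, 1],
    [0.002, 0, 0, 0, 1],
    [0.002, 0, 0, 0, 1],
  ],
)

```text
clock: 19.45
tcp_pos: [0.5681, -0.0261, 0.2651]
orientation: [-0.948, 1.36, 0.936]
contact_force: [-2.8, 0.2, 4.8]
grip_width: 0.0248
```

The fork touches the mat (about 7 N upward). I open the fingers evenly and then rise straight up.

>>> servo_tool(
  motion=[
    [0, 0, 0, 0, 0.3],
    [0, 0, 0, 0, 0],
    [0, 0, 0, 0, -0.3],
    [0, 0, 0, 0, -0.7],
    [0, 0, 0, 0, -1],
    [0, 0, 0, 0, -1],
    [0, 0, 0, 0, -1],
  ],
  force=20,
)

```text
clock: 20.15
tcp_pos: [0.5681, -0.0261, 0.2651]
orientation: [-0.948, 1.36, 0.936]
contact_force: [0.5, -0.4, -0.6]
grip_width: 0.0854
```

>>> servo_tool(
  motion=[
    [-0.01, 0, 0, 0, -1],
    [-0.03, 0, 0, 0, -1],
    [-0.055, 0, 0, 0, -1],
    [-0.08, 0, 0, 0, -1],
    [-0.105, 0, 0, 0, -1],
    [-0.13, 0, 0, 0, -1],
    [-0.148, 0, 0, 0, -1],
    [-0.15, 0, 0, 0, -1],
  ],
)

```text
clock: 20.95
tcp_pos: [0.5684, -0.0253, 0.4183]
orientation: [-0.949, 1.355, 0.933]
contact_force: [0.1, 0.7, 0.5]
grip_width: 0.0851
```

```bash
python3 d.py 0.5675 -0.0262 0.41; python3 - <<'E'
from h import *
np.set_printoptions(precision=4,suppress=True)
fs={n:grab_frame(n) for n in ("scene","side","wrist")}
f=lambda i,u0,v0,u1,v1,s:cv2.resize(i[v0:v1,u0:u1],None,fx=s,fy=s,interpolation=cv2.INTER_CUBIC)
a=f(fs["wrist"],0,60,400,300,2); b=f(fs["scene"],100,160,260,260,1.0); 
L=f(fs["scene"],110,170,310,300,2); Rr=f(fs["scene"],310,170,510,300,2)
save("z.png",cv2.resize(np.vstack([f(fs["wrist"],0,90,400,290,2)[:,:800],np.hstack([L,Rr])[:,:800]])[:600],(800,600)) if False else np.vstack([f(fs["wrist"],0,90,400,260,2),np.hstack([L,Rr])]))
for n in fs: save("z"+n+".png",fs[n])
E
python3 -c "
import cv2;print(cv2.imread('pics/z.png').shape)"
```

```text
tcp [ 0.5684 -0.0253  0.4183] yaw -20.520555986661563 F [0.1119 0.6641 0.4618] w 0.08506622047668641 tilt [ 0.0074 -0.0066] clk 20.95 q [-0.3247  0.2928  0.3182  1.8192 -0.0971  1.0384  1.2422]
tool shift [ 0.0083  0.0005 -0.0012]
(600, 800, 3)
```

View pics/z.png

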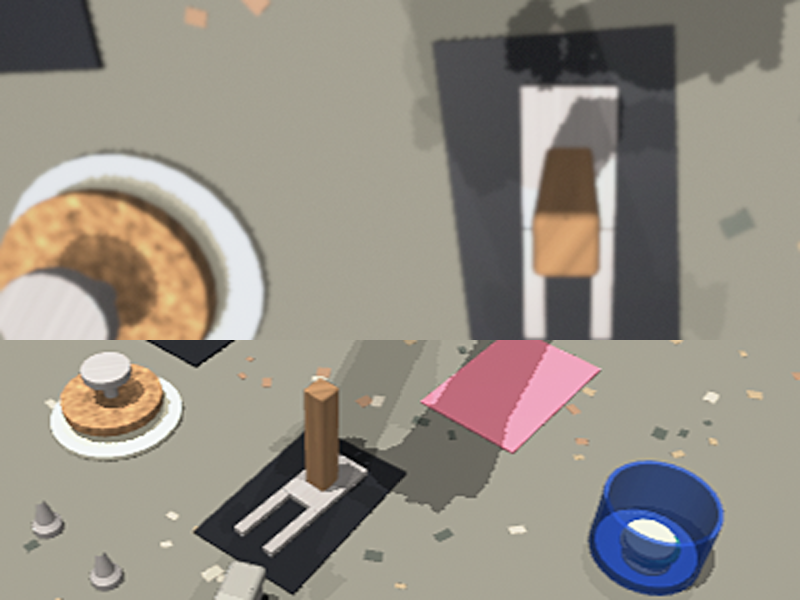

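Final look: the fork stands upright on the small dark mat, clear of the gripper, and the lid sits knob up on the coaster. The jar and both tips are in place. One numeric check from the same pictures.

```bash
python3 - <<'E'
from h import *
np.set_printoptions(precision=4,suppress=True)
K,C=cam("wrist"); r=ray(K,C,[(260.5,133.5),(308.5,133.5)],.012).mean(0); print("fork_mid wrist",r[:2]+.075*np.array([.9365,-.3506]))
K,C=cam("scene"); t=ray(K,C,[(230,264),(245,274)],.012).mean(0); print("fork_mid scene",t[:2]-.075*np.array([.9365,-.3506]))
P=ray(K,C,[(262.5,216),(313,236),(257,297),(207.5,266)],.004); print("mat scene",P.mean(0))
for n,w in (("scene",(395,235,480,300)),("side",(220,115,280,165))):
  for f in ("0","z"):
    im=cv2.imread(f"pics/{n}0.png" if f=="0" else f"pics/z{n}.png"); H=cv2.cvtColor(im,cv2.COLOR_BGR2HSV).astype(int); m=(H[...,0]>105)&(H[...,0]<130)&(H[...,1]>120); u=np.argwhere(m[w[1]:w[3],w[0]:w[2]]); print(n,f,"jar cols/bottom",u[:,1].min()+w[0],u[:,1].max()+w[0],u[:,0].max()+w[1])
E
```

```text
fork_mid wrist [ 0.5974 -0.0385]
fork_mid scene [ 0.5958 -0.0363]
mat scene [ 0.6005 -0.0377  0.004 ]
scene 0 jar cols/bottom 405 466 297
scene z jar cols/bottom 405 471 297
side 0 jar cols/bottom 229 267 159
side z jar cols/bottom 228 267 159
```

```bash
python3 -c "
from bench import *
print(hand_in())"
```

```text
the job is handed in; nothing more can be done
None
```

The job is done and handed in at about 21 s on the robot's clock. I gripped the fork by its handle and hooked the lid off the jar by its knob. I set it knob up on the coaster, drew the fork out, then stood the fork on the small dark mat and let go.

**Last checks**
- **Lid:** after the fork was drawn out, the disc centre was about 2 mm from the coaster centre in the scene view and 4–5 mm in the side view. It did not move as the fork came out.
- **Fork:** its footprint middle is about 2–5 mm from the mat centre, and the handle is upright. The gripper was open and clear above it at hand-in.
- **Jar:** its left and bottom edges are within 1 pixel of the first pictures. The right edge reads 5 pixels wider in the scene view, most likely because the lid no longer hides the rim.
- **Bystanders:** both tips stand where they did. The arm never went near the chestpiece or stapler; I did not measure any of them again.

**Where readings disagreed**
- The scene and side cameras differ by 4–6 mm in y, so I worked from averages.
- After the grasp the prong tips read 4 mm lower than expected. I went in 2 mm higher, and a second reading just before hooking was close to the expected height.

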